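# Set the letter feeder's throat with a feeler blade

### The arm

A 6-joint arm with a two-finger parallel gripper is mounted at the origin on the work surface. World frame = base frame: x ahead of the robot, y to its left, z up, the work surface at z = 0. Lengths are in mm, angles in rad, forces in N, time in s.
With the tool pointing down it reaches from about 275 to 825 mm from the base axis. Payload 5.2 kg.
Tool frame: the origin (TCP) lies at the very end of the fingers, on their centre line; the grasp point (between the pads) lies 19 mm behind it; z points along the fingers, y is the direction in which the jaws open and shut (so a half turn about z gives the same grasp; the last joint's range is limited). The gripper opens to 93 mm and grips with 3 to 60 N. Pads are 15 mm wide; open, the fingers measure 128 mm over their backs; the gripper's body (75 mm by 188 mm) begins 65 mm behind the grasp point.
Start: joints at [0.913, 0.259, 1.535, -0, 1.348, -0.203], TCP at [241.585, 494.107, 218.653] pointing down, gripper open.
Joint ranges: [-3.14, 3.14], [-0.91, 2.08], [0.19, 2.58], [-1.22, 4.36], [0.22, 2.71], [-3.12, 3.12]. Speed limits (rad/s): [2.57, 2.57, 3.14, 3.14, 3.14, 3.14].

### API

Orientations are given as [roll, pitch, yaw] about the fixed x, y, z axes, in that order (R = Rz(yaw) Ry(pitch) Rx(roll)).
In Python, from bench import robot gives the robot as it stands. The module is installed in compiled form; this text tells all that it offers. Calls block until the motion is done:
- robot.move_ptp(position, orientation): joint-space move of the TCP to a pose.
- robot.move_linear(position, ori=None, speed=150, f_stop=None): straight line of the TCP; ori=None keeps the orientation; speed is the mean speed in mm/s. With f_stop (N) it stops when the force on the tool has changed by that much, and returns True; else False.
- robot.move_j(angles): joint-space move.
- robot.move_gripper(opening): opening from 0.0 (shut) to 1.0 (fully open); the grip force is fixed at half the most; returns when the fingers have stopped.
- robot.sleep(seconds).
- robot.inverse_kinematics(position, orientation): joint angles nearest the present ones, or None.
- robot.get_image(name): name is "scene" or "top"; returns a dict with "img" (480x640x3 uint8, blue, green, red), "fovy" (degrees; the focal length in pixels is half the picture's height over the tangent of half this angle, whatever the lens; pixels are square), "cx", "cy" (the principal point, pixels), "eye" and "orientation" of the camera in the world. Camera axes: x right, y down, z forward; pixel columns grow to the right and rows downward; lengths in mm; the calibration is good to about 2 mm. A picture is of the moment at which its call begins. There is no depth.
A pose or a line that the arm cannot do raises robot.MotionError and nothing moves.
- robot.hand_in(): hands the job in, once; it reports no verdict.
Readings, each from a call of its own:
- robot.current_t(): time.
- robot.current_qpos(): joint angles.
- robot.current_joint_vel(): joint speeds.
- robot.current_joint_efforts(): joint torques, N m.
- robot.current_tcp_pos(): TCP position.
- robot.current_eef_rot(): TCP orientation.
- robot.current_contact_force(): force on the tool from outside, world axes, zero at the start.
- robot.current_ft_torque(): the same for the moment, N m.
- robot.current_gripper_width(): opening from 0.0 (shut) to 1.0 (fully open).
Only numpy, scipy, OpenCV 4.12 (cv2) and the standard library are available. Lean on these libraries where they do the work, as an engineer would, in place of code of your own. Each camera call takes 0.05 s, during which the arm holds its last target.

### The job

Set the letter feeder's throat for 6 mm letters: slide the thin setting blade along the fence, under the guide rods, until its handle's shoulder meets the machine, let go of it, and push the throat block towards it by its knob until the sprung shoe nips the blade lightly. Take your hand off, then draw the blade slowly straight back out, feeling a light, definite drag all the way (correct the block first if it is loose or jammed), and lay the blade back on the felt pad, on its base, without dropping it. Touch the throat block only while the blade is in the throat, never jam the blade, and leave everything else where it is.

Things in the scene. Friction and masses are not known exactly. Their poses are not given: they have to be found in the camera images.
- feeder: Desktop letter feeder, fixed. Origin: on the table, below the fence face at the throat's middle. x = feed direction (away from the robot), y = from the throat block towards the feed head. Aluminium deck 30 mm above the table, x -200 to 160 mm, y -140 to 130 (12 mm lip along the -y edge); nothing stands on it before x = -35 mm. Console 127 mm high at y over 100 mm, x from -40.
- fence_edge (a point): Foremost point of the rounded (8 mm radius) leading edge of the fence, at deck height: feeder x = -30 mm, y = +8 mm. The fence is the upright steel side (y = 0 of the feeder, x -22 to 160 mm) of the low white feed head, whose top is 76 mm above the table. The handle's shoulder stops against this edge.
- rods_mid (a point): Midway between the two 8 mm steel guide rods, over the throat at feeder x = -14 and +14 mm, running along y from the fence to a bracket at y = -119 mm (80 mm high). Rod undersides are 62 mm above the table: the blade passes below them.
- throat_knob (a point): Where to grip the knob on the black throat block, 107 mm above the table. Knob 22 mm (feeder x) by 16 mm (y), from 86 to 124 mm above the table, free all round above 86 mm. The block (48 x 36 x 52 mm) slides by hand on the rods, only along feeder y, 50 mm in all, and stays where it is left; its sliding friction is 10 N either way.
- block_face (a point): Foot of the block's face towards the fence (18 mm from the knob's middle). From it a white round-nosed sprung shoe, 20 mm wide, 33 to 51 mm above the table, reaches to the fence at feeder x = 0. How far it sticks out differs each time, 12 to 32 mm, unmeasured; gap from shoe to fence at the start 8 to 34 mm. Spring: 1.5 N at first touch, 1.5 N more per mm, 5 mm stroke.
- blade_grip (a point): The thin setting blade (0.14 kg), centre of its black handle: handle 90 mm long (x), 18 mm wide (y), 26 mm high; this point is 13 mm above the underside. Its x axis points along the blade to the tip. It stands on its narrow base; steel blade on edge, 6 mm thick, 22 mm high, flush with the handle's underside and centred on its width, sticks out 85 mm from the handle's front (shoulder).
- blade_tip (a point): Tip end of the thin blade, middle of its height (11 mm above its underside), 130 mm ahead of the handle's centre. Home: 55 mm past the feeder's origin along x. Right setting: the shoe presses the blade with 2 to 6.5 N, best 4 N (1.7 mm of spring), so pushing the knob takes 10 N, then 14 N at the best setting; pulling the blade then drags with 1 to 2 times the shoe's force. Over 12 N at the shoe is jammed.
- pad: Grey felt pad lying on the table, 250 (x) x 210 (y) x 4 mm, fixed; origin at the centre of its underside. Both setting blades lie on it; the thin one goes back on it, anywhere on its area that is free.
- thick_grip (a point): The other setting blade (12 mm thick blade, 20 mm wide handle, otherwise alike), centre of its handle. Not used, stays where it is.
- stapler: Black stapler, 140 x 34 x 50 mm, stays put.
- calculator: Grey desk calculator, 150 x 100 x 18 mm, stays put.
- mug: White mug, 80 mm wide, 92 mm high, stays put.
- stamp: Rubber stamp with a wooden handle, 62 x 32 x 74 mm, stays put.
Mind the look-alikes: they are no part of the job. Leave any pink look-alike of the part that bears blade_grip alone.

How it is judged:
By the outcome, as a careful person would: the job done as asked, in the order asked, and still so for the second after the job is handed in, with the robot touching nothing.
It also fails if it takes over 72 s, if anything falls off the work surface, if the arm or the gripper's body presses on something with over 40 N, if the wrist force passes 120 N, or if a joint passes its speed limit or range.

## Working session

There is one attempt and no reset: what is moved stays moved. The work goes in short steps, each a Python script; the robot and the scene stay as the last script left them, time stands still between calls to the robot, and variables do not carry over. Pictures are saved under pics/ and viewed, and the job is handed in when it is done.

```bash
mkdir -p pics; ls
python3 - <<'E'
from bench import robot
import cv2
for n in("scene","top"):
    d=robot.get_image(n); cv2.imwrite(f"pics/{n}0.png",d["img"])
    print(n,{k:v for k,v in d.items() if k!="img"})
print(robot.current_t(),robot.current_eef_rot(),robot.current_tcp_pos())
E
```

```text
pics
scene {'fovy': 56.07185632366515, 'cx': 321.5981941681483, 'cy': 240.10236452624125, 'eye': array([ 898.81291599, -402.33719195,  874.14718835]), 'orientation': array([-2.50588578,  0.0095105 ,  0.68909759])}
top {'fovy': 53.58415914793064, 'cx': 327.2875407548609, 'cy': 237.80119536386528, 'eye': array([ 304.93263426,   30.00091984, 1206.26423043]), 'orientation': array([-2.94706219,  0.01133416, -1.54947585])}
0.1 [-3.13998194e+00 -3.35643204e-04  2.68677765e+00] [241.26838574 493.71618147 217.91650684]
```

View pics/scene0.png

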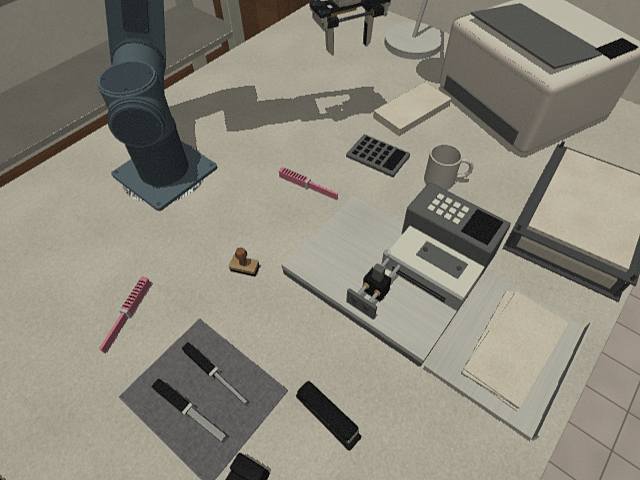

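View pics/top0.png

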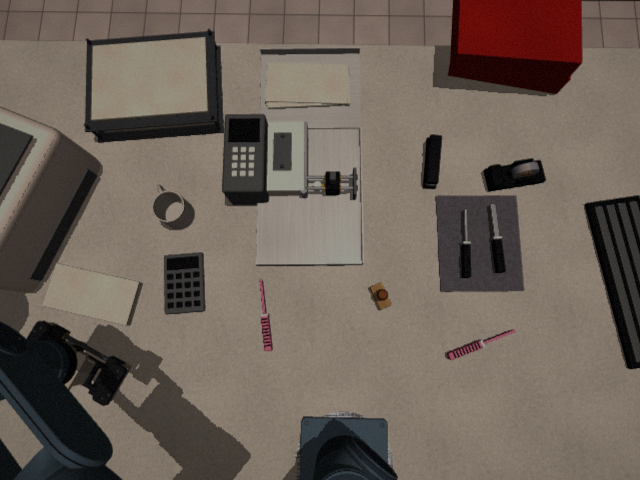

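The wanted blade could be any of these:
- Black blade A: top (465,243), scene (215,373).
- Black blade B: top (497,238), scene (190,410).
- Pink look-alikes: top (265,315) and (480,345).

A looks thinner, so I'll check it in close crops.

Run:
```python
import cv2,numpy as np
t=cv2.imread("pics/top0.png");s=cv2.imread("pics/scene0.png")
a=cv2.resize(t[190:290,430:530],(400,400),interpolation=cv2.INTER_CUBIC)
b=cv2.resize(s[330:450,150:270],(400,400),interpolation=cv2.INTER_CUBIC)
cv2.imwrite("pics/blades.png",np.hstack([a,b]))
a=cv2.resize(t[110:270,215:375],(400,400),interpolation=cv2.INTER_CUBIC)
b=cv2.resize(s[180:370,280:470],(400,400),interpolation=cv2.INTER_CUBIC)
cv2.imwrite("pics/feeder.png",np.hstack([a,b]))
```

```text
(no output)
```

View pics/blades.png

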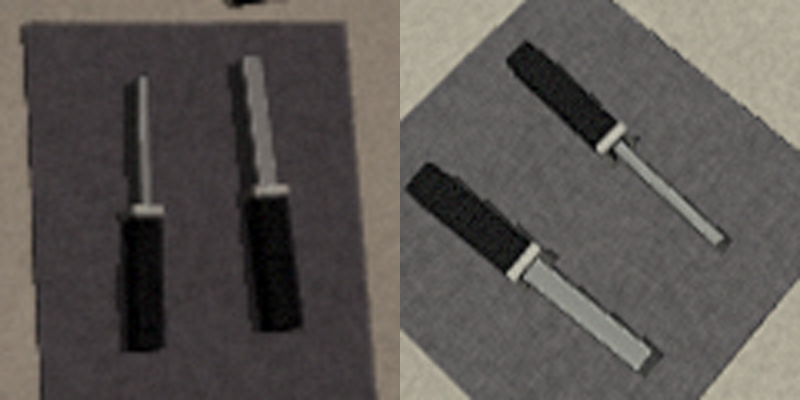

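View pics/feeder.png

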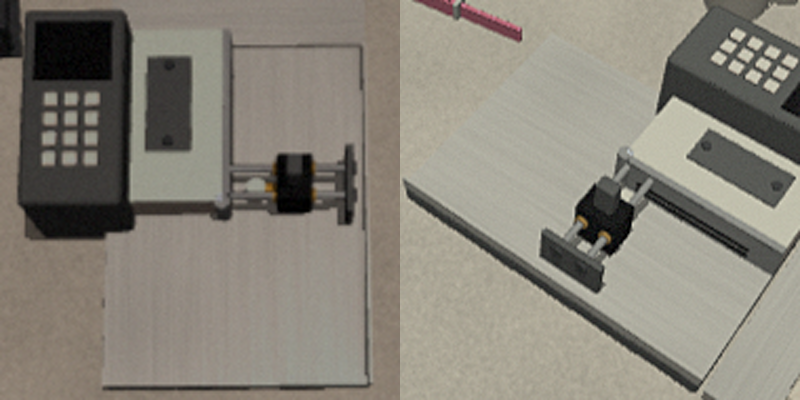

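Blade A is the thin one: its strip is half as wide as B's in both crops (tip at top ≈(465,209)). Next I'll build the helper and zoom in to pick features.

```bash
cat > h.py <<'E'
import numpy as np,cv2
from scipy.spatial.transform import Rotation as R
from scipy.optimize import least_squares
CAM={"scene":(56.07185632366515,321.5981941681483,240.10236452624125,[898.81291599,-402.33719195,874.14718835],[-2.50588578,0.0095105,0.68909759]),
"top":(53.58415914793064,327.2875407548609,237.80119536386528,[304.93263426,30.00091984,1206.26423043],[-2.94706219,0.01133416,-1.54947585])}
def proj(n,P):
    f,cx,cy,e,o=CAM[n];P=np.atleast_2d(np.asarray(P,float))
    F=240/np.tan(np.radians(f)/2);M=R.from_euler('xyz',o).as_matrix()
    q=(P-np.array(e))@M
    return np.c_[cx+F*q[:,0]/q[:,2],cy+F*q[:,1]/q[:,2]]
def back(n,uv,z):
    f,cx,cy,e,o=CAM[n];F=240/np.tan(np.radians(f)/2);M=R.from_euler('xyz',o).as_matrix()
    d=M@np.array([(uv[0]-cx)/F,(uv[1]-cy)/F,1]);e=np.array(e)
    return e+d*(z-e[2])/d[2]
def tri(uvt,uvs):
    r=least_squares(lambda p:np.r_[proj("top",p)[0]-uvt,proj("scene",p)[0]-uvs],back("top",uvt,20));return r.x,r.fun
def pose2(T,loc):  # T=x,y,yaw
    c,s=np.cos(T[2]),np.sin(T[2]);loc=np.atleast_2d(np.asarray(loc,float))
    return np.c_[T[0]+c*loc[:,0]-s*loc[:,1],T[1]+s*loc[:,0]+c*loc[:,1],loc[:,2]]
def crop(img,x0,y0,w,h,k,fn):
    c=cv2.resize(img[y0:y0+h,x0:x0+w],None,fx=k,fy=k,interpolation=cv2.INTER_CUBIC)
    for x in range(x0-x0%10+10,x0+w,10):
        cv2.line(c,((x-x0)*k+k//2,0),((x-x0)*k+k//2,5),(0,0,255),1);cv2.putText(c,str(x),((x-x0)*k-8,16),0,.35,(0,0,255),1)
    for y in range(y0-y0%10+10,y0+h,10):
        cv2.line(c,(0,(y-y0)*k+k//2),(5,(y-y0)*k+k//2),(0,0,255),1);cv2.putText(c,str(y),(6,(y-y0)*k+4),0,.35,(0,0,255),1)
    cv2.imwrite(fn,c)
E
python3 - <<'E'
from h import *
t=cv2.imread("pics/top0.png");s=cv2.imread("pics/scene0.png")
crop(t,215,110,160,160,5,"pics/tf.png") if 0 else crop(t,215,105,160,100,5,"pics/tf.png")
crop(s,275,175,160,120,5,"pics/sf1.png")
crop(s,340,180,180,190,3,"pics/sf2.png")
# rough model overlay
T=(back("top",(310,197),30)[0]+30,back("top",(307,190),76)[1],0);print(T)
E
```

```text
(np.float64(672.2439310029314), np.float64(100.31656547799932), 0)
```

View pics/tf.png

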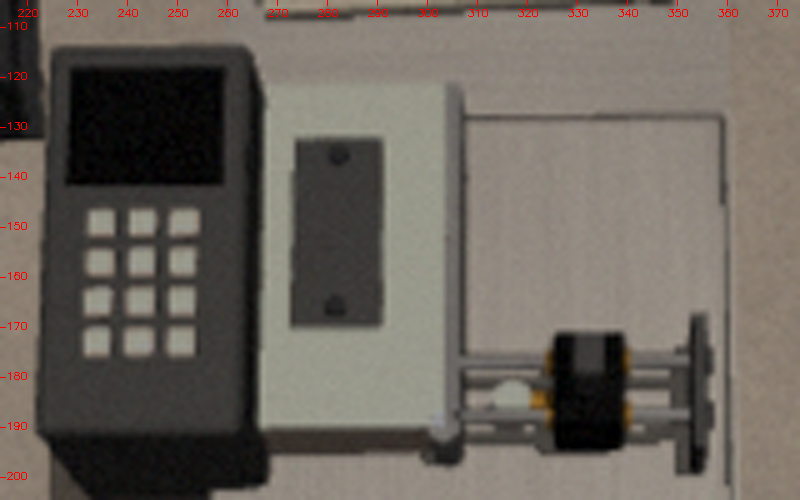

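View pics/sf1.png

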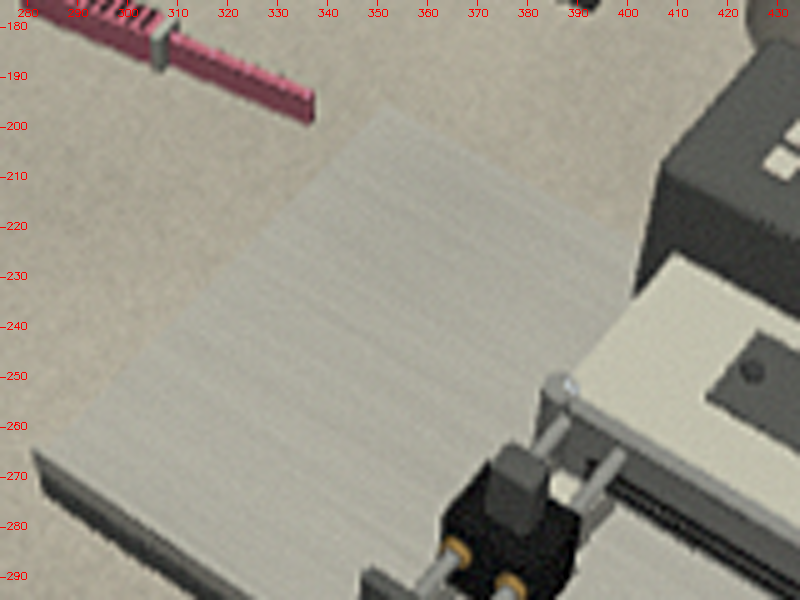

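View pics/sf2.png

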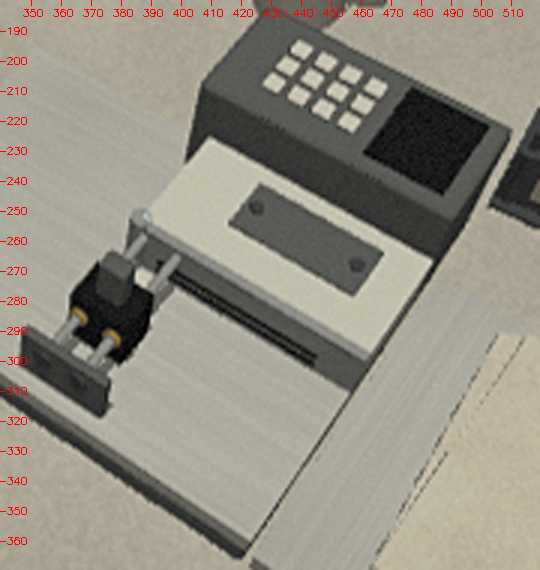

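```bash
cat > fitf.py <<'E'
from h import *
obs=[("scene",(-200,-140,30),(281.5,265)),("scene",(160,-140,30),(420.7,366)),("scene",(-200,130,30),(351.5,195.5)),
("scene",(160,0,76),(460.8,300.5)),("scene",(-22,8,76),(387,252.3)),
("top",(160,-140,30),(359.3,127.7)),("top",(-200,-140,30),(361.3,265)),("top",(-200,130,30),(256.5,264.3)),
("top",(160,0,76),(307.3,121.5)),("top",(-14,0,66),(307,187.6)),("top",(14,0,66),(307,177.2)),("top",(-22,8,76),(303,189.5))]
L=np.array([o[1] for o in obs],float);U=np.array([o[2] for o in obs])
def pr(T):
    W=pose2(T,L);return np.array([proj(o[0],w)[0] for o,w in zip(obs,W)])
f=lambda T:(pr(T)-U).ravel()
r=least_squares(f,[672,100,0],loss="soft_l1",x_scale=[1,1,.01])
if __name__=="__main__":
    print(r.x);print(np.round(f(r.x).reshape(-1,2),1))
    rs=least_squares(lambda p:(f(p[:3]).reshape(-1,2)-np.array([p[3:5] if o[0]=="top" else p[5:7] for o in obs])).ravel()/1.0,[*r.x,0,0,0,0]);print("with offsets",rs.x)
    for n in("scene","top"):
        m=np.array([o[0]==n for o in obs])
        rr=least_squares(lambda T:f(T).reshape(-1,2)[m].ravel(),r.x);print(n,rr.x,np.round(rr.fun.reshape(-1,2),1).tolist())
E
python3 fitf.py
```

```text
[6.69718115e+02 1.02836532e+02 2.09663664e-02]
[[-0.8  1.8]
 [-0.2 -3.2]
 [ 0.4 -0. ]
 [-0.1  0.3]
 [-0.6 -0.1]
 [ 1.4  0.6]
 [ 1.4 -1.5]
 [-1.9 -0.7]
 [-0.5 -0.5]
 [-0.6  0.1]
 [-0.5 -0.2]
 [-0.1  0.2]]
with offsets [ 6.71882524e+02  8.95889476e+01  2.07523012e-02  5.16992638e+00
 -1.00396932e+00 -2.98774020e+00  4.45285914e+00]
scene [6.70873812e+02 1.02449302e+02 1.50418301e-02] [[-0.5, 1.6], [-0.4, -2.5], [1.2, 0.2], [0.1, 1.1], [-0.2, 0.3]]
top [6.68955112e+02 1.02599345e+02 2.42060941e-02] [[1.3, 0.7], [1.7, -1.4], [-1.6, -0.2], [-0.6, -0.2], [-0.5, 0.4], [-0.4, 0.1], [0.1, 0.5]]
```

```bash
python3 - <<'E'
from fitf import *
t=cv2.imread("pics/top0.png");s=cv2.imread("pics/scene0.png")
def cr(img,n,x0,y0,w,h,k,fn):
    crop(img,x0,y0,w,h,k,fn);c=cv2.imread(fn)
    def ln(a,b,col):
        p=(proj(n,pose2(r.x,[a,b]))-[x0,y0])*k+k/2
        cv2.line(c,tuple(int(v) for v in p[0]),tuple(int(v) for v in p[1]),col,1)
    for z,col in((30,(0,255,0)),(0,(255,0,0))):
        Q=[(-200,-140,z),(160,-140,z),(160,130,z),(-200,130,z)]
        for i in range(4): ln(Q[i],Q[(i+1)%4],col)
    ln((-22,0,76),(160,0,76),(0,255,255))
    for x in(-14,14): ln((x,0,66),(x,-119,66),(0,255,255))
    ln((-40,100,127),(100,100,127),(255,0,255));ln((-40,100,127),(-40,130,127),(255,0,255))
    cv2.imwrite(fn,c)
cr(t,"top",240,110,130,165,4,"pics/o1.png")
cr(s,"scene",275,175,200,200,4,"pics/o2.png")
E
python3 -c "
import cv2
for n in('o1','o2'):
    i=cv2.imread(f'pics/{n}.png');print(i.shape)
    cv2.imwrite(f'pics/{n}b.png',cv2.resize(i,None,fx=.75,fy=.75) if i.shape[0]>600 and 0 else i[:600])
i=cv2.imread('pics/o1.png');cv2.imwrite('pics/o1c.png',i[480:])
"
```

```text
(660, 520, 3)
(800, 800, 3)
```

View pics/o1b.png

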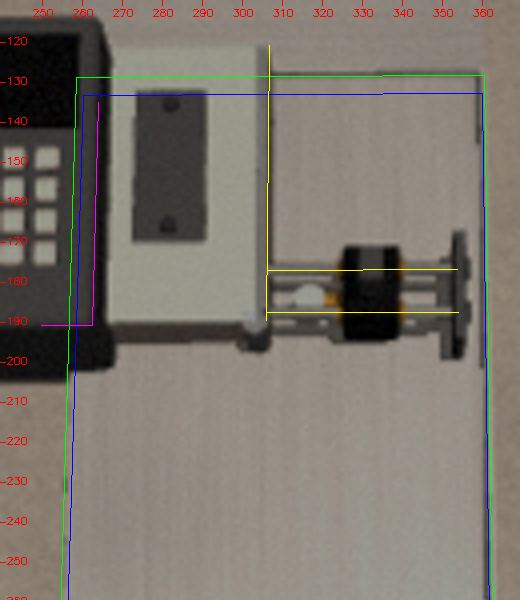

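View pics/o1c.png

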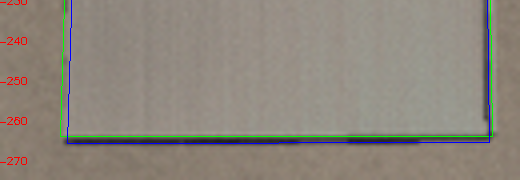

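View pics/o2b.png

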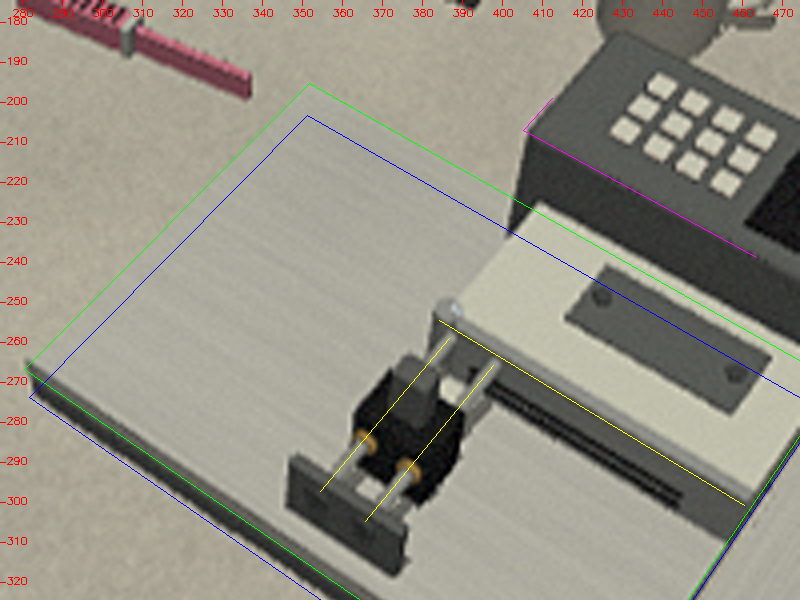

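Run:
```python
from h import *
t=cv2.imread("pics/top0.png");s=cv2.imread("pics/scene0.png")
crop(t,440,200,50,85,7,"pics/tb.png")
crop(s,175,335,80,75,8,"pics/sb.png")
# fence line subpixel in top: for rows 125..172 find edge between steel strip and deck near col 307
g=cv2.cvtColor(t,cv2.COLOR_BGR2GRAY).astype(float)
print(g[150,298:314],g[130,298:314])
```

```text
[151. 150. 151. 150. 149. 143. 116. 108. 102.  61. 106. 136. 138. 137.
 138. 135.] [149. 151. 151. 152. 152. 142. 114. 104.  97.  78. 113. 136. 137. 133.
 134. 136.]
```

View pics/tb.png

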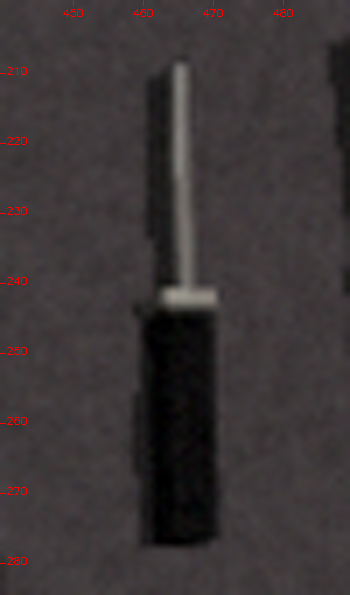

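View pics/sb.png

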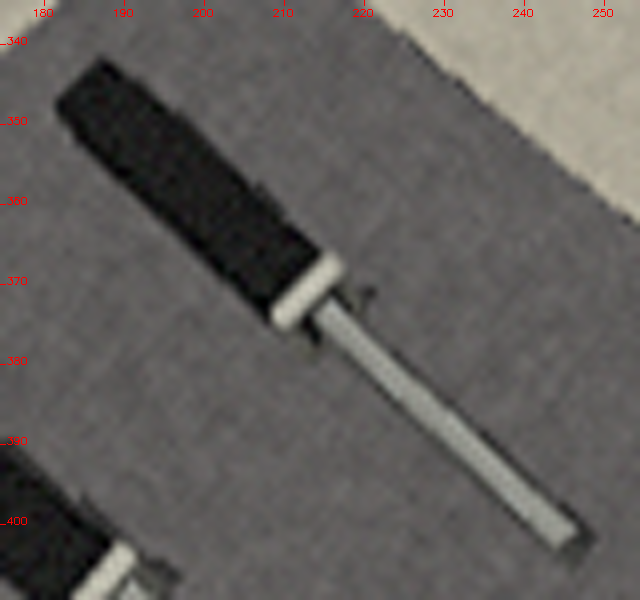

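```bash
cat > fitb.py <<'E'
from h import *
ob=[("top",(130,0,22),(465.4,208.4)),("top",(45,0,22),(466.4,240.8)),("top",(45,9,26),(462.8,240.8)),("top",(45,-9,26),(470.5,240.8)),("top",(-45,-9,26),(470.3,277.)),
("scene",(130,3,22),(247.3,400.5)),("scene",(45,9,26),(217.4,367.8)),("scene",(45,-9,26),(210.5,375.3)),("scene",(-45,9,26),(187,341.9)),("scene",(-45,-9,26),(181.7,347.4))]
L=np.array([o[1] for o in ob],float);U=np.array([o[2] for o in ob])
def f(p):
    W=pose2(p[:3],L+[0,0,p[3]]);return (np.array([proj(o[0],w)[0] for o,w in zip(ob,W)])-U).ravel()
r=least_squares(f,[500,-300,0,4],loss="soft_l1",x_scale=[1,1,.01,1])
if __name__=="__main__":
    print("4dof x y yaw z",r.x);print(np.round(f(r.x).reshape(-1,2),1).tolist())
    r3=least_squares(lambda p:f([*p,4]),r.x[:3]);print("z=4",r3.x)
    for n in("top","scene"):
        m=np.array([o[0]==n for o in ob]);q=least_squares(lambda p:f([*p,4]).reshape(-1,2)[m].ravel(),r.x[:3]);print(n,q.x,np.abs(q.fun).max())
    # fence line
    for n,(a,b) in {"top":((306.8,125),(306.8,172))}.items():
        g=cv2.GaussianBlur(cv2.cvtColor(cv2.imread("pics/top0.png"),cv2.COLOR_BGR2GRAY).astype(np.float32),(0,0),.7)
        pts=[]
        for row in range(126,173):
            x=np.arange(302,306.01,1).astype(int);d=-(g[row,x+1]-g[row,x-1]);c1=(d*x).sum()/d.sum()
            x=np.arange(305,310).astype(int);seg=g[row,x];w=np.clip(140-seg,0,None)**2;c2=(w*x).sum()/w.sum()
            pts.append((row,c1,c2))
        pts=np.array(pts)
        for k,(z,y) in ((1,(76,4)),(2,(76,0))):
            cf=np.polyfit(pts[:,0],pts[:,k],1);
            P=[back("top",(np.polyval(cf,rw),rw),76) for rw in(126,172)];v=P[0]-P[1]
            print("fence yaw",np.arctan2(v[1],v[0]),P[1],np.std(pts[:,k]-np.polyval(cf,pts[:,0])))
E
python3 fitb.py
```

```text
4dof x y yaw z [ 4.91135779e+02 -2.99665712e+02 -1.04638129e-02  3.44869257e+00]
[[-0.7, -0.2], [-0.9, 0.0], [-0.5, -0.4], [-1.0, -0.2], [0.2, -0.7], [-1.1, 0.1], [-0.1, 1.0], [-0.2, 0.5], [0.0, -1.2], [-1.7, -0.1]]
z=4 [ 4.91423257e+02 -2.99560745e+02 -1.12643097e-02]
top [ 4.90355133e+02 -3.00388102e+02 -2.36626712e-02] 0.38236913215939694
scene [ 4.92210790e+02 -2.99063132e+02 -3.67114479e-03] 1.3155194775592918
fence yaw 0.028794621288281065 [693.38971561 108.94145846  76.        ] 0.11135721653555364
fence yaw 0.026240880838754223 [693.49546217 102.86876907  76.        ] 0.12095963909922496
```

Run:
```python
from h import *
s=cv2.imread("pics/scene0.png");t=cv2.imread("pics/top0.png")
def edge(img,n,a,b,z,sgn,half=3,N=60):
    g=cv2.GaussianBlur(cv2.cvtColor(img,cv2.COLOR_BGR2GRAY).astype(np.float32),(0,0),.7)
    a=np.array(a,float);b=np.array(b,float);d=(b-a)/np.linalg.norm(b-a);nn=np.array([-d[1],d[0]])
    o=np.arange(-half,half+.01,.25);res=[]
    for k in np.linspace(.06,.94,N):
        p=a+k*(b-a);q=p+o[:,None]*nn
        pr=cv2.remap(g,q[:,0].astype(np.float32)[:,None],q[:,1].astype(np.float32)[:,None],cv2.INTER_CUBIC).ravel()
        gr=np.gradient(pr)*sgn;i=gr.argmax();res.append(p+nn*o[i])
    res=np.array(res);vx,vy,x0,y0=cv2.fitLine(res.astype(np.float32),cv2.DIST_HUBER,0,.01,.001).ravel()
    off=(res-[x0,y0])@[-vy,vx];
    pa=np.array([x0,y0])+np.array([vx,vy])*((a-[x0,y0])@[vx,vy]);pb=np.array([x0,y0])+np.array([vx,vy])*((b-[x0,y0])@[vx,vy])
    A=back(n,pa,z);B=back(n,pb,z);v=B-A
    print(n,pa.round(1),pb.round(1),"med|off|",np.median(abs(off)).round(2),"yaw",np.arctan2(v[1],v[0]).round(4),A.round(1),B.round(1))
# scene: fence top edge (light->dark going down-left: normal = (-d1,d0) )
edge(s,"scene",(390,257),(459,299.5),76,-1,3)
edge(s,"scene",(300,280.5),(345,313),30,-1,4)
edge(s,"scene",(375,332.5),(418,364),30,-1,4)
edge(s,"scene",(283,264),(348,198.5),30,1,3)
edge(t,"top",(361,262),(360,205),30,-1,3)
edge(t,"top",(257,262),(257.5,210),30,-1,3); edge(t,"top",(257,262),(257.5,210),30,1,3)
edge(t,"top",(260,264),(358,265),30,-1,3)
```

```text
scene [389.8 257.3] [459.5 298.7] med|off| 0.21 yaw 0.0293 [660.7 104.   76. ] [825.4 108.9  76. ]
scene [301.6 278.1] [347.4 309.4] med|off| 0.14 yaw 0.0208 [528.4 -34.2  30. ] [652.9 -31.6  30. ]
scene [377.7 329.2] [419.2 362.5] med|off| 0.43 yaw -0.0646 [727.7 -28.3  30. ] [830.3 -34.9  30. ]
scene [282.4 263.4] [348.8 199.4] med|off| 0.47 yaw 1.5728 [469.5 -32.2  30. ] [469.  213.5  30. ]
top [360.2 262. ] [360.1 205. ] med|off| 0.06 yaw 0.0095 [476.4 -35.2  30. ] [623.4 -33.8  30. ]
top [257.7 262. ] [258.3 210. ] med|off| 0.81 yaw 0.0377 [471.3 221.1  30. ] [605.4 226.2  30. ]
top [256. 262.] [256.2 210. ] med|off| 0.11 yaw 0.0466 [471.3 225.3  30. ] [605.3 231.6  30. ]
top [260.  264.1] [358. 263.] med|off| 0.1 yaw -1.5395 [466.1 215.   30. ] [473.8 -29.6  30. ]
```

Run:
```python
from h import *
T=(670,103.2,.028)
def loc(P):
    c,s=np.cos(T[2]),np.sin(T[2]);d=np.array(P)-[T[0],T[1],0];return [round(float(v),1) for v in(c*d[0]+s*d[1],-s*d[0]+c*d[1],P[2])]
print("shoe nose",loc(back("top",(313.6,184),48)),loc(back("top",(313.6,184),42)))
# knob top in top image: px span 575..605 x,333..372 y of tf crop
print("knob top lit face", [loc(back("top",(215+a/5-.5,105+b/5-.5),124)) for a,b in((574,334),(606,373))])
print("block top", [loc(back("top",(215+a/5-.5,105+b/5-.5),82)) for a,b in((555,334),(625,450))])
# triangulate knob top centre: scene crop o2 knob top quad
k,f=tri((215+590/5-.5,105+353/5-.5),(275+412/4-.5,175+372/4-.5));print("knob tri",k,loc(k),f)
from bench import robot
B=(491.2,-299.9,-.017)
for nm,p,yaw in(("blade",(B[0]-8,B[1],7),B[2]),("entry",(480,95,34),.028),("home",(595,100,34),.028),("knob",(670,60,95),.028)):
    for dy in(0,np.pi,-np.pi):
        for z in(0,150):
            q=robot.inverse_kinematics([p[0],p[1],p[2]+z],[np.pi,0,yaw+dy]);print(nm,z,round(dy,2),None if q is None else np.round(q,2))
```

```text
shoe nose [1.0, -17.5, 48.0] [2.9, -17.3, 42.0]
knob top lit face [[8.1, -58.0, 124.0], [-11.5, -73.1, 124.0]]
block top [[22.7, -48.4, 82.0], [-37.3, -82.4, 82.0]]
knob tri [670.13042954  37.66284867 124.69029591] [-1.7, -65.5, 124.7] [-0.01164414 -0.01140911 -0.01304797  0.00345529]
blade 0 0 [-0.75  0.51  1.73 -0.    0.9   0.84]
blade 150 0 [-0.75  0.34  1.58 -0.    1.22  0.84]
blade 0 3.14 [-0.75  0.51  1.73  0.    0.9  -2.31]
blade 150 3.14 [-0.75  0.34  1.58  0.    1.22 -2.31]
blade 0 -3.14 [-0.75  0.51  1.73  0.    0.9  -2.31]
blade 150 -3.14 [-0.75  0.34  1.58  0.    1.22 -2.31]
entry 0 0 [-0.03  0.36  1.91 -0.    0.87  1.51]
entry 150 0 [-0.03  0.18  1.73 -0.    1.24  1.51]
entry 0 3.14 [-0.03  0.36  1.91  0.    0.87 -1.63]
entry 150 3.14 [-0.03  0.18  1.73  0.    1.24 -1.63]
entry 0 -3.14 [-0.03  0.36  1.91  0.    0.87 -1.63]
entry 150 -3.14 [-0.03  0.18  1.73  0.    1.24 -1.63]
home 0 0 [-0.02  0.53  1.62 -0.    0.99  1.52]
home 150 0 [-0.02  0.38  1.45 -0.    1.31  1.52]
home 0 3.14 [-0.02  0.53  1.62  0.    0.99 -1.62]
home 150 3.14 [-0.02  0.38  1.45  0.    1.31 -1.62]
home 0 -3.14 [-0.02  0.53  1.62  0.    0.99 -1.62]
home 150 -3.14 [-0.02  0.38  1.45  0.    1.31 -1.62]
knob 0 0 [-0.08  0.57  1.37 -0.    1.2   1.47]
knob 150 0 [-0.08  0.47  1.16 -0.    1.51  1.47]
knob 0 3.14 [-0.08  0.57  1.37  0.    1.2  -1.67]
knob 150 3.14 [-0.08  0.47  1.16  0.    1.51 -1.67]
knob 0 -3.14 [-0.08  0.57  1.37  0.    1.2  -1.67]
knob 150 -3.14 [-0.08  0.47  1.16  0.    1.51 -1.67]
```

```bash
cat >> h.py <<'E'
B=(491.2,-299.9,-.017); T=(669.5,103.2,.028); GX=-8.0   # grip offset on handle (local x)
def st(robot,msg=""):
    print(msg,"t",round(robot.current_t(),2),"p",np.round(robot.current_tcp_pos(),1),"F",np.round(robot.current_contact_force(),1),"w",round(robot.current_gripper_width(),3))
def fpos(x,y,z):  # feeder local->world
    return [float(v) for v in pose2(T,(x,y,z))[0]]
E
python3 - <<'E'
from h import *;from bench import robot
o=[np.pi,0,B[2]]
p=pose2(B,(GX,0,0))[0]
robot.move_ptp([p[0],p[1],120],o); robot.move_gripper(.45); st(robot,"above")
d=robot.get_image("top");cv2.imwrite("pics/top1.png",d["img"]);crop(d["img"],420,190,120,110,5,"pics/top1c.png")
d=robot.get_image("scene");crop(d["img"],130,280,150,150,4,"pics/sc1c.png")
E
```

```text
above t 3.99 p [ 483.2 -299.8  120. ] F [ 0.5 -0.1  0.3] w 0.449
```

View pics/sc1c.png

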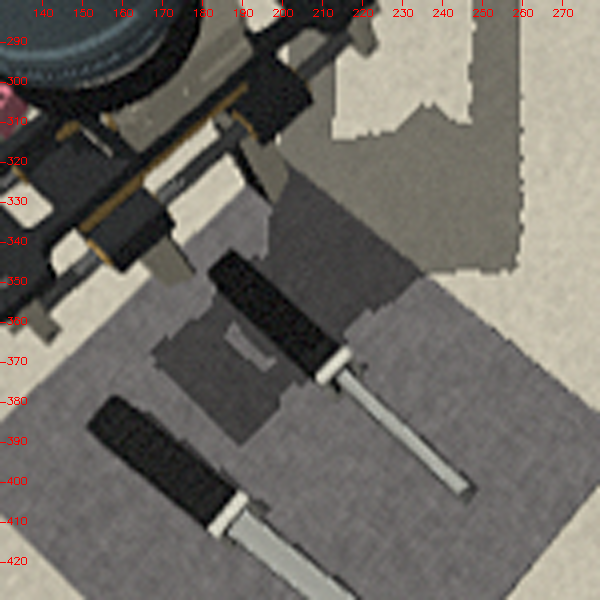

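View pics/top1c.png

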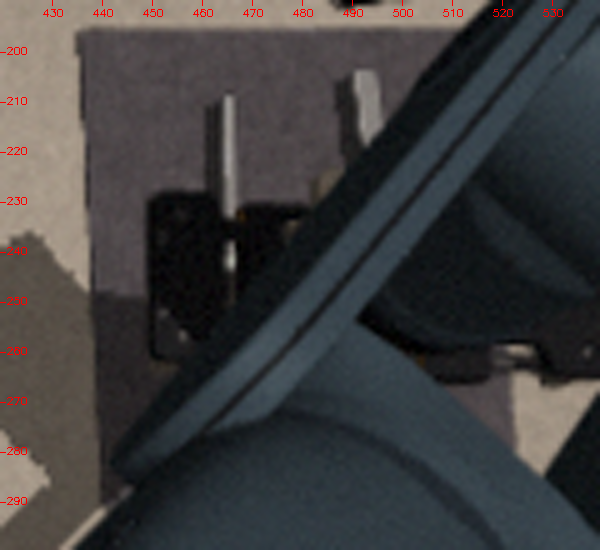

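The fingers sit on either side of the handle, with tips at scene ≈(198,328) and ≈(175,347), and the thin blade is between them. I'll check the TCP projection, then descend.

Run:
```python
from h import *;from bench import robot
print(proj("scene",[[483.2,-299.8-18-21,120],[483.2,-299.8+21,120]]))
p=pose2(B,(GX,0,0))[0]
hit=robot.move_linear([p[0],p[1],8],speed=120,f_stop=6);st(robot,f"down {hit}")
robot.move_gripper(0.0);st(robot,"grip")
robot.move_linear([p[0],p[1],40],speed=100);st(robot,"lift")
for n in("scene","top"):
    d=robot.get_image(n);crop(d["img"],*( (130,280,150,150) if n=="scene" else (420,190,120,110)),4,f"pics/{n}2c.png")
```

```text
[[166.71573096 351.92138246]
 [192.75260601 327.67694077]]
down False t 5.17 p [ 483.7 -300.2    8.7] F [-0.4 -0.6  0.3] w 0.448
grip t 5.68 p [ 483.4 -299.9    8.4] F [-0.9 -0.3  3.5] w 0.188
lift t 6.15 p [ 483.2 -299.8   40. ] F [ 0.6 -0.6 -1.5] w 0.192
```

View pics/scene2c.png

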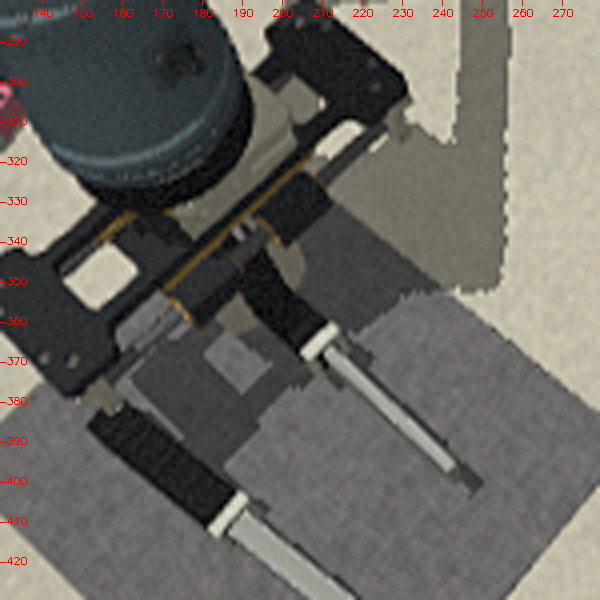

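Lift confirmed: the handle is in the jaws and the gripper width reads 17.7 mm. Next I'll go to the throat entry.

Run:
```python
from h import *;from bench import robot
o=[np.pi,0,T[2]];p=pose2(B,(GX,0,0))[0]
robot.move_linear([p[0],p[1],110],speed=200)
X=-60-130+GX
robot.move_ptp(fpos(X,-6.5,110),o);st(robot,"above entry")
robot.move_linear(fpos(X,-6.5,36.5),speed=120,f_stop=6);st(robot,"entry")
for n,c in(("scene",(270,180,190,150)),("top",(230,120,150,150))):
    d=robot.get_image(n);cv2.imwrite(f"pics/{n}3.png",d["img"]);crop(d["img"],*c,4,f"pics/{n}3c.png")
```

```text
above entry t 8.2 p [472.3  90.4 109.9] F [-0.2  0.1 -1.2] w 0.196
entry t 8.88 p [470.5  90.4  34.4] F [-0.1 -0.   5.7] w 0.19
```

View pics/scene3c.png

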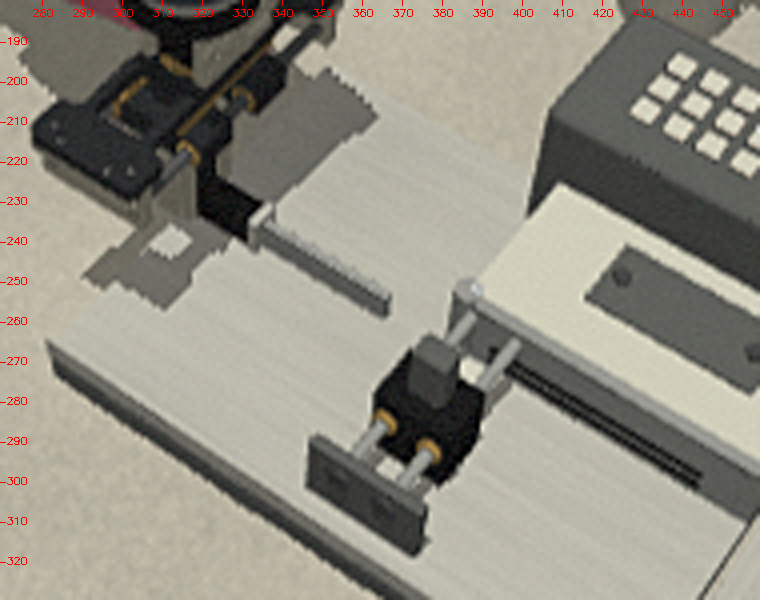

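View pics/top3c.png

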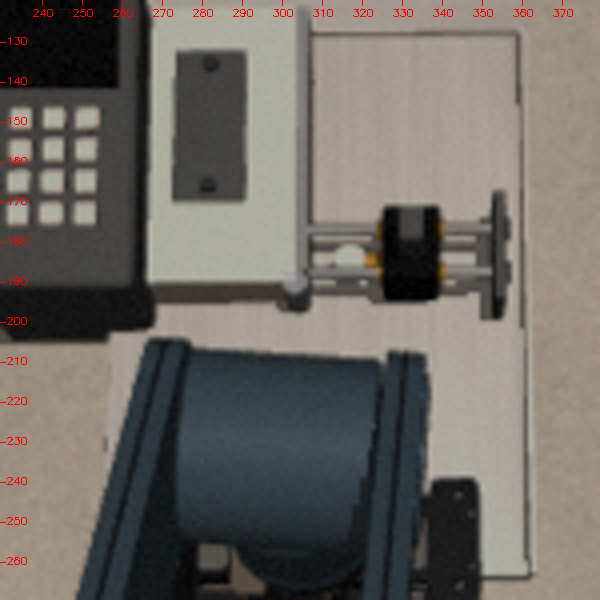

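Run:
```python
from h import *
p=np.array([470.5,90.4]);c,s=np.cos(.028),np.sin(.028)
for xx,yy in((138,3),(138,-3),(53,9),(53,-9)):
    print(xx,yy,proj("scene",[p[0]+c*xx-s*yy,p[1]+s*xx+c*yy,52 if xx>60 else 56]))
```

```text
138 3 [[367.28281219 253.05341369]]
138 -3 [[365.74454994 254.82230863]]
53 9 [[338.15746953 231.74749718]]
53 -9 [[333.4198352 236.7477188]]
```

The deck contact is at TCP ≈35, and the tip pixel (366.8,252.5) matches the prediction to 0.5 px. Next: advance the tip into the throat and feel for the fence.

Run:
```python
from h import *;from bench import robot
X=lambda tip:tip-130+GX
z=36.3
robot.move_linear(fpos(X(-60),-6.5,z),speed=30);st(robot,"raise")
h=robot.move_linear(fpos(X(0),-6.5,z),speed=60,f_stop=5);st(robot,f"tip0 {h}")
if not h:
    h=robot.move_linear(fpos(X(0),2,z),speed=12,f_stop=2.5);st(robot,f"fence {h}")
```

```text
raise t 9.27 p [471.8  91.1  36.3] F [-0.   0.2 -1.9] w 0.19
tip0 False t 10.42 p [531.2  92.9  36.2] F [-0.  -1.2 -1.6] w 0.194
fence True t 10.9 p [531.4  97.2  36. ] F [ 0.2 -2.7  0.2] w 0.191
```

```bash
sed -i 's/T=(669.5,103.2,.028)/T=(669.5,103.8,.028)/' h.py
python3 - <<'E'
from h import *;from bench import robot
X=lambda tip:tip-130+GX
z=36.3
robot.move_linear(fpos(X(0),-3.6,z),speed=20);st(robot,"off")
h=robot.move_linear(fpos(X(47),-3.6,z),speed=30,f_stop=4);st(robot,f"tip47 {h}")
if not h:
    h=robot.move_linear(fpos(X(64),-3.6,z),speed=15,f_stop=5);st(robot,f"shoulder {h}")
for n,c in(("scene",(310,200,150,130)),):
    d=robot.get_image(n);crop(d["img"],*c,4,f"pics/{n}4c.png")
E
```

```text
off t 11.15 p [531.4  96.4  36.1] F [ 0.9 -0.2 -0.5] w 0.188
tip47 False t 12.87 p [578.6  97.6  36.3] F [ 0.3 -1.7 -2.2] w 0.192
shoulder True t 13.58 p [587.8  97.7  35.6] F [-0.4 -0.3  0.6] w 0.189
```

View pics/scene4c.png

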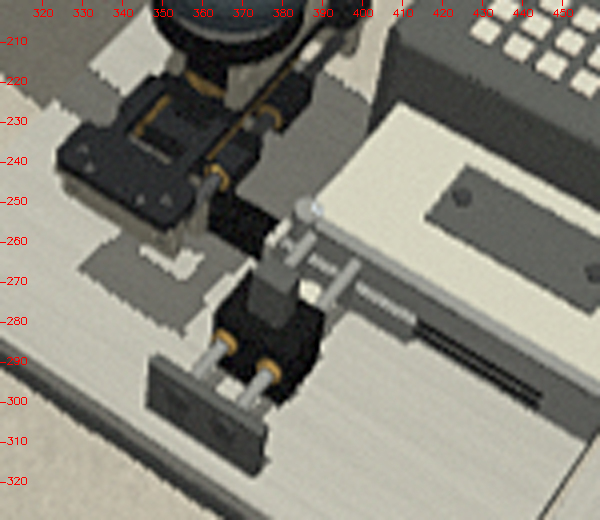

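Shoulder contact at TCP x=587.8, as expected from the scene estimate. I'll confirm it, lower the blade onto the deck, nudge it to the fence and release.

Run:
```python
from h import *;from bench import robot
P=lambda:np.array(robot.current_tcp_pos())
p=P();h=robot.move_linear([587.8+3,97.75,36],speed=8,f_stop=4);st(robot,f"again {h}")
p=P();h=robot.move_linear([p[0],p[1],33.5],speed=8,f_stop=2);st(robot,f"deck {h}")
p=P();h=robot.move_linear([p[0],p[1]+3,p[2]],speed=8,f_stop=2);st(robot,f"fence {h}")
```

```text
again True t 14.0 p [587.7  97.7  35.2] F [-1.4 -0.3  2.7] w 0.189
deck True t 14.21 p [587.6  97.7  34.3] F [-1.1 -1.   4.1] w 0.191
fence True t 14.43 p [587.6  97.9  34.4] F [-0.4 -0.1  2.7] w 0.188
```

Run:
```python
from h import *;from bench import robot
P=lambda:np.array(robot.current_tcp_pos())
robot.move_linear([586.9,97.2,35.2],speed=10);st(robot,"up")
h=robot.move_linear([586.9,101,35.2],speed=8,f_stop=3);st(robot,f"fence {h}")
p=P();robot.sleep(.1);st(robot)
```

```text
up t 14.71 p [586.6  97.2  34.8] F [ 1.  -0.1  0.2] w 0.19
fence True t 15.02 p [586.6  98.   34.6] F [ 1.2 -0.8  0.4] w 0.191
 t 15.12 p [586.5  98.   34.5] F [-0.3 -2.3  1.1] w 0.19
```

Run:
```python
from h import *;from bench import robot
P=lambda:np.array(robot.current_tcp_pos())
yaw=.018
h=robot.move_linear([586.6,98.3,35.3],[np.pi,0,yaw],speed=10,f_stop=4);st(robot,f"rot {h}")
h=robot.move_linear([586.6,101,35.3],speed=8,f_stop=3);robot.sleep(.15);st(robot,f"fence {h}")
print(robot.current_eef_rot(),robot.current_ft_torque())
```

```text
rot False t 15.37 p [585.6  98.3  34.8] F [ 0.  -0.9 -2. ] w 0.19
fence True t 15.77 p [585.8  98.6  34.5] F [ 0.9 -0.6  4.2] w 0.191
[3.14068135e+00 2.28150380e-03 1.76791434e-02] [-0.16075247 -0.01637957 -0.1333398 ]
```

Run:
```python
from h import *;from bench import robot
robot.move_linear([586.2,98.0,37],speed=15);st(robot,"up")
h=robot.move_linear([586.2,102,37],speed=8,f_stop=3);st(robot,f"fence {h}");robot.sleep(.1);st(robot)
print(robot.current_eef_rot(),robot.current_ft_torque())
```

```text
up t 16.14 p [585.6  98.2  36.5] F [-0.1 -0.  -2.1] w 0.195
fence True t 16.44 p [585.4  98.5  36.2] F [ 0.6 -0.2 -0.9] w 0.194
 t 16.54 p [584.9  98.5  35.7] F [ 0.8 -0.8 -1.8] w 0.193
[3.13977329 0.00732235 0.01765213] [-0.24936669  0.10567861 -0.09901349]
```

```bash
cat >> h.py <<'E'
def favg(robot,n=10):
    F=[]
    for _ in range(n): F.append(robot.current_contact_force());robot.sleep(.02)
    return np.round(np.mean(F,0),2),np.round(np.std(F,0),2)
E
python3 - <<'E'
from h import *;from bench import robot
for y in(98.5,99.2,99.9):
    robot.move_linear([586.2,y,36.3],speed=20);F=favg(robot);st(robot,f"{y} {F}")
    if abs(F[0][1])>4: break
E
```

```text
98.5 (array([-0.16, -1.19, -1.19]), array([0.42, 0.6 , 0.35])) t 16.96 p [585.9  98.5  36.1] F [ 0.1 -0.2 -1.7] w 0.189
99.2 (array([-1.15, -3.61, -2.24]), array([0.59, 0.74, 0.54])) t 17.38 p [585.9  98.9  36.1] F [-1.1 -3.9 -1.9] w 0.192
99.9 (array([-1.44, -6.25, -2.13]), array([0.35, 0.6 , 0.42])) t 17.79 p [585.9  99.1  36.2] F [-2.1 -6.7 -2.2] w 0.189
```

Run:
```python
from h import *;from bench import robot
def m(n=10):
    F=[]
    for _ in range(n): F.append(np.r_[robot.current_contact_force(),robot.current_ft_torque()]);robot.sleep(.02)
    return np.round(np.mean(F,0),3)
a=m();robot.move_linear([586.2,97.2,36.3],speed=20);b=m();print(a,b);d=a-b;print("lever mm",1000*d[5]/d[1],robot.current_t(),robot.current_eef_rot())
```

```text
[-1.498 -6.34  -2.202 -1.101  0.543 -0.369] [-0.09   0.018 -1.512  0.013  0.247 -0.007]
lever mm 56.936143441333755 18.4083 [3.14037844 0.00719871 0.01804495]
```

Run:
```python
from h import *;from bench import robot
def m(n=8):
    F=[]
    for _ in range(n): F.append(np.r_[robot.current_contact_force(),robot.current_ft_torque()]);robot.sleep(.02)
    return np.round(np.mean(F,0),3)
for yaw in(.030,):
    robot.move_linear([586.2,97.0,36.3],[np.pi,0,yaw],speed=20);b=m()
    robot.move_linear([586.2,98.9,36.3],speed=20);a=m();st(robot)
    d=a-b;print(yaw,b,a,"lever",1000*d[5]/d[1])
```

```text
t 19.18 p [586.2  98.3  36.3] F [-0.8 -5.4 -0.8] w 0.192
0.03 [ 0.232 -0.145 -0.932 -0.009  0.233  0.006] [-0.207 -5.251 -0.672 -0.867  0.313 -0.321] lever 64.04230317273795
```

Run:
```python
from h import *;from bench import robot
def m(n=8):
    F=[]
    for _ in range(n): F.append(np.r_[robot.current_contact_force(),robot.current_ft_torque()]);robot.sleep(.02)
    return np.round(np.mean(F,0),3)
for yaw in(.040,):
    robot.move_linear([586.2,96.6,36.3],[np.pi,0,yaw],speed=20);b=m()
    robot.move_linear([586.2,98.3,36.3],speed=20);a=m();st(robot)
    d=a-b;print(yaw,b,a,"lever",1000*d[5]/d[1])
d=robot.get_image("scene");crop(d["img"],340,220,100,75,8,"pics/scene5c.png")
```

```text
t 19.96 p [586.2  97.8  36.3] F [ 0.3 -5.4 -1.6] w 0.187
0.04 [ 0.139 -1.581 -1.251 -0.278  0.21  -0.194] [-0.159 -5.058 -1.043 -0.874  0.257 -0.398] lever 58.67126833477136
```

View pics/scene5c.png

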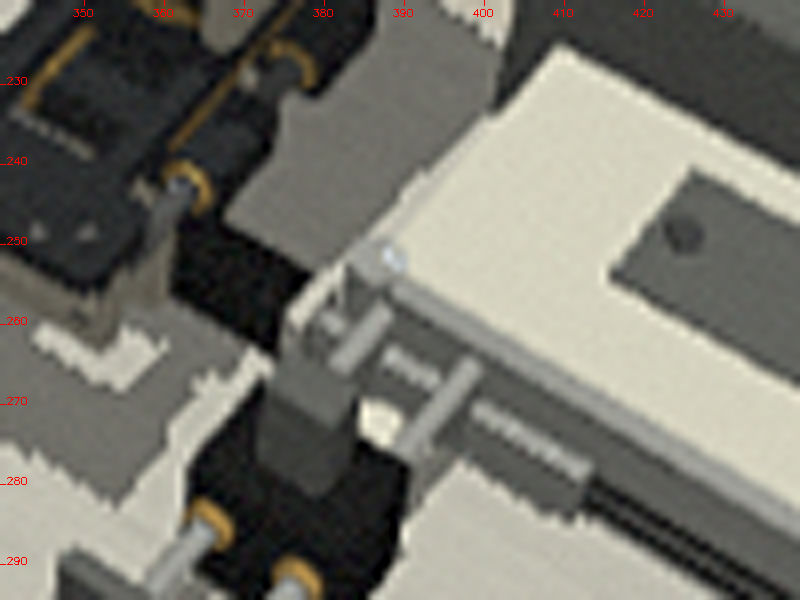

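The combined lever is about 79 mm, so the blade is nearly flush with the fence at tool yaw ≈0.036. I'll seat the shoulder, lower it and let go.

Run:
```python
from h import *;from bench import robot
o=[np.pi,0,.036]
robot.move_linear([586.2,97.5,35.8],o,speed=20)
robot.move_linear([588.0,97.5,35.4],speed=10);print(favg(robot,5));st(robot,"seat")
robot.move_linear([588.0,97.5,34.9],speed=10);print(favg(robot,5));st(robot,"deck")
robot.move_gripper(.42);st(robot,"released");print(favg(robot,5))
robot.move_linear([588.0,97.5,90],speed=120);st(robot,"up")
d=robot.get_image("scene");crop(d["img"],330,210,110,85,7,"pics/scene6c.png")
```

```text
(array([-0.7 , -2.1 , -1.08]), array([0.55, 0.4 , 0.18]))
seat t 20.68 p [587.8  97.6  35.3] F [-0.5 -2.7 -1.7] w 0.192
(array([-1.05, -1.99, -0.54]), array([0.32, 0.16, 0.24]))
deck t 21.01 p [587.9  97.5  34.9] F [-1.6 -1.9 -1.5] w 0.192
released t 21.59 p [588.   97.6  34.9] F [-0.1 -0.6 -0.3] w 0.422
(array([ 0.22, -0.29, -0.08]), array([0.34, 0.46, 0.66]))
up t 22.28 p [587.7  97.5  89.7] F [-0.8 -0.3 -0.8] w 0.42
```

View pics/scene6c.png

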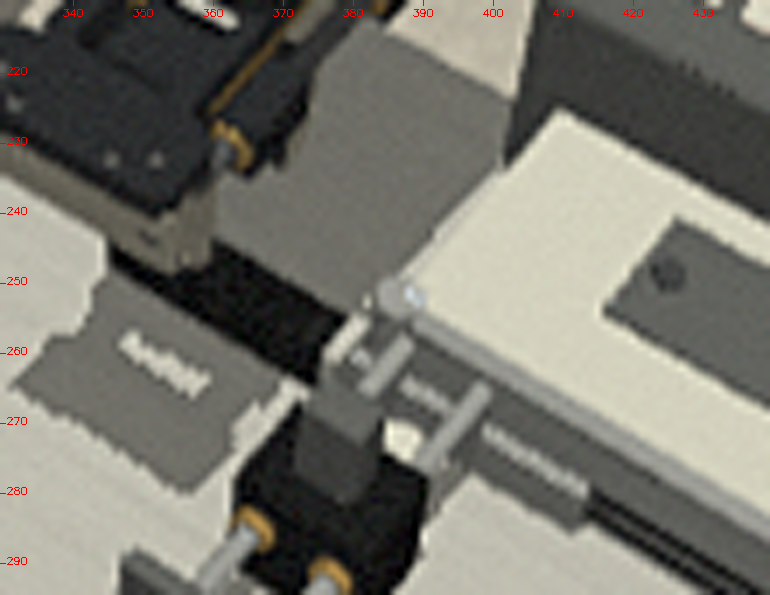

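The blade stands home: its collar is at the fence edge (≈(380,256)) and the blade lies along the fence under the rods. Next is the knob push, with shut fingers from its −y side.

Run:
```python
from h import *;from bench import robot
o=[np.pi,0,.028]
robot.move_linear([587.7,97.5,145],speed=250)
robot.move_ptp([670,2,150],o);robot.move_gripper(0);st(robot,"closed")
robot.move_linear([670,2,96],speed=150,f_stop=8);st(robot,"down")
b=favg(robot,5);print(b)
h=robot.move_linear([670,22,96],speed=25,f_stop=5);st(robot,f"contact {h}");print(favg(robot,5))
```

```text
closed t 24.04 p [670.   2. 150.] F [ 0.8 -0.3 -0.6] w 0.008
down t 24.55 p [670.1   1.9  96. ] F [-0.1  0.2  0.1] w 0.005
(array([0.01, 0.19, 0.23]), array([0.24, 0.47, 0.11]))
contact True t 25.23 p [669.9  15.8  95.9] F [ 0.3 -0.7  0.7] w 0.004
(array([ 0.5 , -1.16,  0.65]), array([0.3 , 0.36, 0.67]))
```

Run:
```python
from h import *;from bench import robot
y0=15.8
for y in (19,21,23,24.5,25.5,26.2):
    h=robot.move_linear([670-.028*(y-y0),y,96],speed=10,f_stop=14)
    F=favg(robot,6);p=robot.current_tcp_pos();print(y,h,"p",np.round(p[:2],2),"Fy",F[0],F[1],"t",round(robot.current_t(),2))
    if F[0][1]<-13: break
```

```text
19 False p [669.5   16.42] Fy [-0.22 -8.52 -0.66] [0.61 0.43 0.46] t 25.92
21 False p [669.48  18.12] Fy [-0.41 -9.27 -0.78] [0.4  0.59 0.63] t 26.37
23 False p [669.38  20.08] Fy [-0.78 -9.23 -0.66] [0.27 0.59 0.19] t 26.82
24.5 False p [669.35  21.56] Fy [-0.83 -9.45 -0.93] [0.27 0.29 0.42] t 27.22
25.5 False p [669.33  22.56] Fy [-0.44 -9.43 -0.97] [0.25 0.56 0.28] t 27.57
26.2 False p [669.33  23.21] Fy [-0.64 -9.41 -1.03] [0.3  0.54 0.73] t 27.92
```

Run:
```python
from h import *;from bench import robot
y0=15.8
for y in np.r_[27.5,28.5:40:.8]:
    h=robot.move_linear([670-.028*(y-y0),y,96],speed=10,f_stop=14)
    F=favg(robot,5);p=robot.current_tcp_pos();print(round(y,1),h,"p",np.round(p[:2],2),"Fy",F[0],"t",round(robot.current_t(),2))
    if F[0][1]<-12.6: break
```

```text
27.5 False p [669.3   24.36] Fy [ -0.91 -10.07  -1.09] t 28.28
28.5 False p [669.3   24.95] Fy [ -0.11 -11.19  -1.24] t 28.62
29.3 False p [669.28  25.42] Fy [ -0.29 -12.37  -0.71] t 28.95
30.1 False p [669.24  25.95] Fy [ -0.91 -12.86  -1.  ] t 29.28
```

Run:
```python
from h import *;from bench import robot
y0=15.8;y=30.6
robot.move_linear([670-.028*(y-y0),y,96],speed=10)
F=favg(robot,10);p=robot.current_tcp_pos();print("p",np.round(p,2),"Fy",F[0],"t",round(robot.current_t(),2))
robot.move_linear([670,10,96],speed=60);st(robot,"off")
robot.move_linear([670,6,150],speed=200)
robot.move_ptp([587.7,97.5,110],[np.pi,0,.036]);robot.move_gripper(.42);st(robot,"above handle")
for n,c in(("scene",(330,210,110,85)),):
    d=robot.get_image(n);crop(d["img"],*c,7,f"pics/{n}7c.png")
```

```text
p [669.21  26.23  95.47] Fy [ -0.97 -13.57  -0.68] t 29.7
off t 30.19 p [670.   10.1  95.9] F [ 0.4  0.4 -0.3] w 0.003
above handle t 31.99 p [587.7  97.5 110. ] F [-1.3 -0.1 -0.1] w 0.418
```

View pics/scene7c.png

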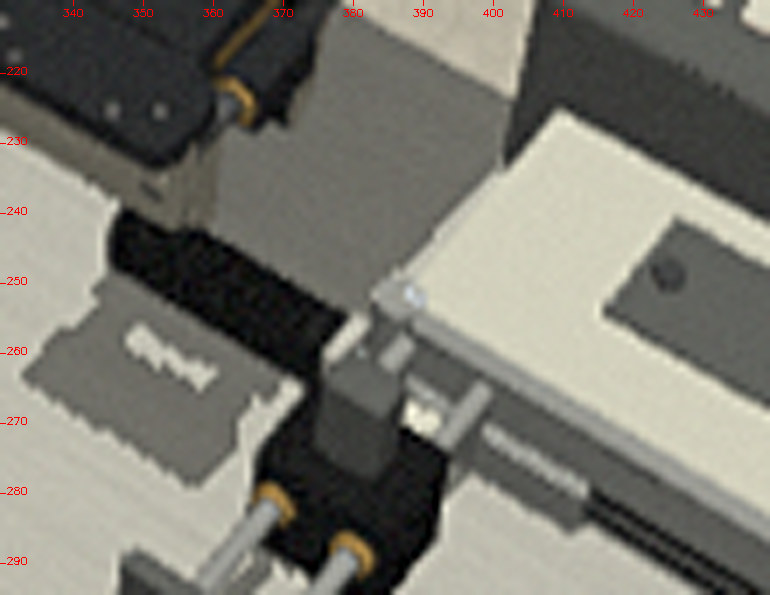

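The shoe now touches the blade (scene ≈(391,269)) and the last push read 13.6 N against a 9.4 N plateau, so about 4.1 N at the shoe. I'll regrip and feel the first millimetres.

Run:
```python
from h import *;from bench import robot
robot.move_linear([587.8,97.4,35.2],speed=100,f_stop=8);print(favg(robot,5)[0]);st(robot,"down")
robot.move_gripper(0);print(favg(robot,8)[0]);st(robot,"gripped")
print(robot.current_ft_torque())
p=[587.8,97.4]
robot.move_linear([587.8-5,97.4-.028*5,35.4],speed=15);print(favg(robot,8)[0]);st(robot,"pulled 5")
```

```text
[ 0.23 -0.09  0.12]
down t 33.02 p [588.5  97.4  36.1] F [ 0.1 -0.2  0.5] w 0.421
[-1.04  0.23  2.69]
gripped t 33.63 p [587.9  97.5  35.5] F [-1.3  0.7  3.6] w 0.193
[ 0.12550473  0.27079362 -0.10635147]
[ 4.88  1.2  -0.98]
pulled 5 t 34.25 p [583.8  97.3  35.6] F [ 4.8  1.  -1.7] w 0.188
```

Drag is about 5 N, light and definite. I'll keep drawing slowly.

Run:
```python
from h import *;from bench import robot
x0,y0,off=587.8,97.4,.2
for s in(20,35,50,65,80,100):
    h=robot.move_linear([x0-s,y0+off-.028*s,35.5],speed=20,f_stop=12);F=favg(robot,3)[0];st(robot,f"{s} {h} {F}")
    off+=np.clip(F[1]*.08,-.25,.25)
    if h: break
```

```text
20 False [ 5.16  0.64 -1.01] t 35.2 p [568.4  96.9  35.6] F [ 4.6  0.5 -0.6] w 0.189
35 False [ 4.73 -0.64 -0.74] t 36.15 p [553.3  96.5  35.6] F [ 4.6 -0.3 -0.4] w 0.193
50 False [ 4.72 -0.57 -0.99] t 37.1 p [538.1  96.   35.6] F [ 4.5 -0.3 -0.1] w 0.19
65 False [-0.65 -1.05  4.36] t 38.05 p [522.   95.7  35.5] F [-1.9 -2.4  3.6] w 0.191
80 False [-0.23  0.81  4.21] t 39.0 p [507.3  95.4  35.5] F [-0.2 -0.1  3.9] w 0.189
100 False [-0.09  0.39  3.45] t 40.2 p [487.5  94.7  35.5] F [ 1.3 -0.5  4.5] w 0.193
```

Drag stayed a steady 4.6–5.2 N until the blade left the shoe. Now I'll carry it back to the free spot on the pad.

Run:
```python
from h import *;from bench import robot
robot.move_linear([482,94.5,36],speed=40)
robot.move_linear([482,94.5,110],speed=150);st(robot,"lift")
p=pose2(B,(GX,0,0))[0]
robot.move_ptp([p[0],p[1],110],[np.pi,0,B[2]])
robot.move_linear([p[0],p[1],18],speed=120);robot.sleep(.2);st(robot,"18")
h=robot.move_linear([p[0],p[1],7.5],speed=10,f_stop=3);print(favg(robot,5)[0]);st(robot,f"pad {h}")
d=robot.get_image("scene");crop(d["img"],130,290,150,140,4,"pics/scene8c.png")
```

```text
lift t 41.13 p [481.4  94.5 109.4] F [ 0.3  0.4 -2.4] w 0.197
18 t 43.72 p [ 483.7 -300.2   18.9] F [ 0.4 -0.2 -1.6] w 0.188
[-0.29 -0.11  5.76]
pad True t 44.6 p [ 483.1 -299.7    9.5] F [ 0.4 -0.1  5.9] w 0.187
```

View pics/scene8c.png

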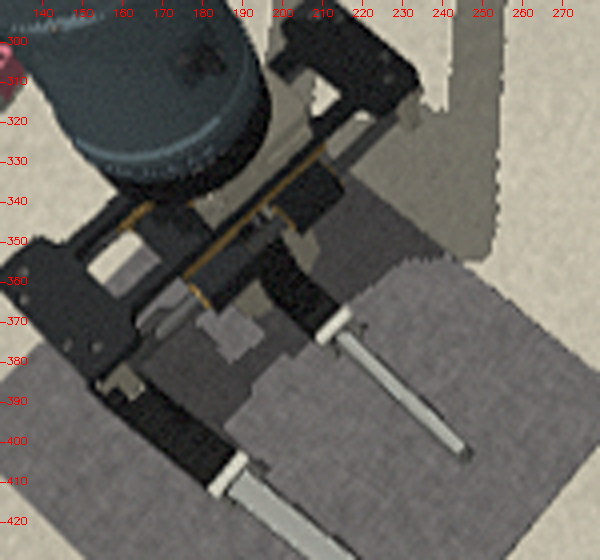

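The blade is down at its old spot with the pad carrying it (tip ≈(246,402)). I'll release, retreat and check.

Run:
```python
from h import *;from bench import robot
p=robot.current_tcp_pos()
robot.move_gripper(.42);st(robot,"rel")
robot.move_linear([p[0],p[1],100],speed=80)
robot.move_ptp([400,-100,260],[np.pi,0,0.3]);robot.sleep(.3);st(robot,"away")
for n in("scene","top"):
    d=robot.get_image(n);cv2.imwrite(f"pics/{n}9.png",d["img"])
s=cv2.imread("pics/scene9.png");crop(s,150,330,120,100,5,"pics/s9b.png");crop(s,330,210,110,85,6,"pics/s9f.png")
```

```text
rel t 45.23 p [ 482.3 -299.     8.5] F [0.2 0.  1.6] w 0.42
away t 47.88 p [ 400.1 -100.5  259.2] F [-0.4  0.3 -0.3] w 0.419
```

View pics/s9b.png

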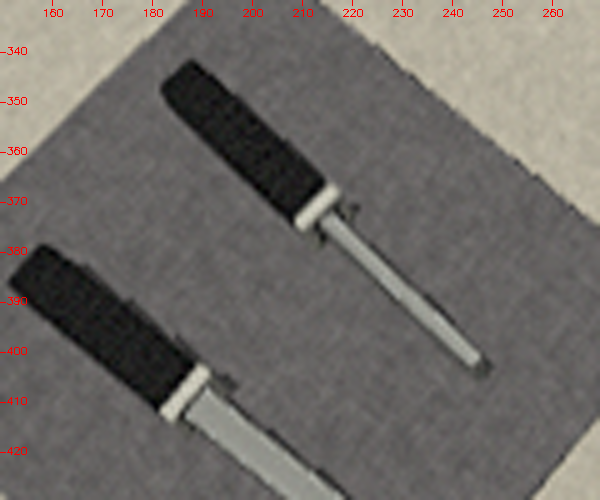

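View pics/scene9.png

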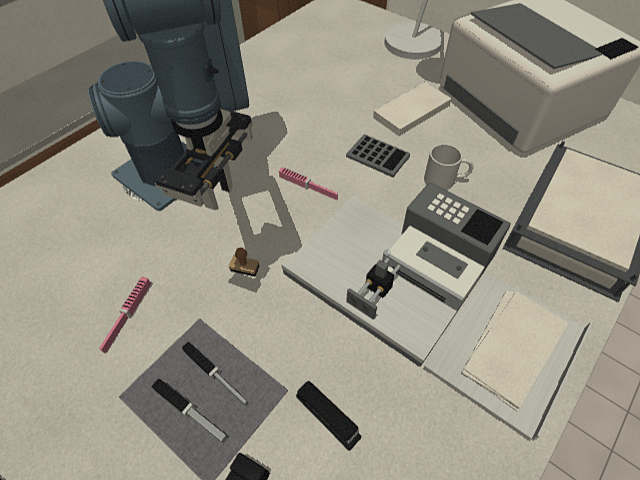

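View pics/top9.png

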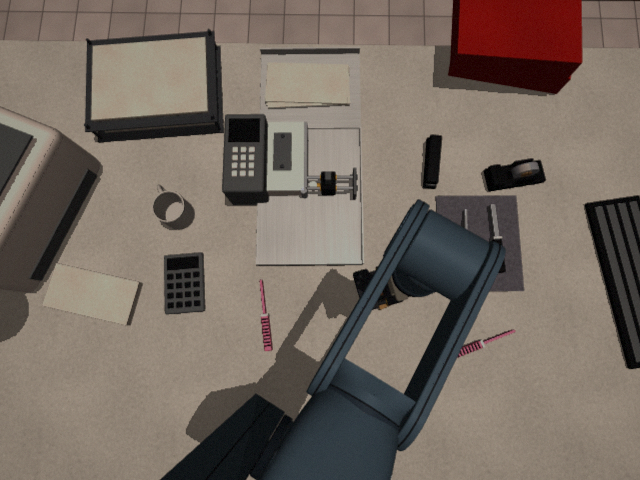

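The thin blade stands on its base on the pad (handle ≈(200,358), tip ≈(246,402)). The thick blade, stamp, stapler, mug, calculator and the pink look-alikes are where they were, and nothing is in contact with the robot. Handing in.

```bash
python3 -c "
from bench import robot
robot.hand_in();print(robot.current_t())"
```

```text
the job is handed in; nothing more can be done
the job is handed in; nothing more can be done
```

The throat is set for 6 mm letters and the job is handed in; the arm had backed off by about 48 s, inside the 72 s limit.

I slid the thin blade along the fence until its shoulder met the machine, lowered it and let go. Then I pushed the block by its knob with shut fingers until the push rose from 9.4 N to 13.6 N, about 4 N at the shoe. After taking the hand off, I drew the blade out with a steady drag of 4.6–5.2 N until it left the shoe, and laid it back at its old spot on the pad.

**Last checks:** the pictures show the blade upright on its base on the pad and the other items unmoved. The robot was clear of everything.

**What disagreed:**
- **Fence direction:** the cameras gave 0.028 rad and the first touches 0.015. A lever-arm check settled on a tool angle of about 0.036, because the blade sat slightly turned in the jaws.
- **False fence contacts:** a few early ones were force noise or deck friction, so I repeated them with averaged forces.
- **Drag readings:** I drew the blade in short segments and read the force at the stops, so the drag between stops was only guarded at 12 N, not recorded.

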